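# Service the gas dryer: isolate, swap cartridges, set pressure, bring back on line

### The arm

A 6-joint arm with a two-finger parallel gripper is mounted at the origin on the work surface. World frame = base frame: x ahead of the robot, y to its left, z up, the work surface at z = 0. Lengths are in m, angles in degrees, forces in N, time in s.
With the tool pointing down it reaches from about 0.375 to 0.925 m from the base axis. Payload 5.7 kg.
Tool frame: the origin (TCP) lies midway between the tips of the shut fingers; the grasp point (between the pads) lies tcp_to_grasp behind it (tcp_to_grasp is the distance from the TCP to the grasp point, in m); z points along the fingers, x is the direction in which the jaws open and shut, and the axes are right-handed (so a half turn about z gives the same grasp; the last joint's range is limited). The gripper opens to 85 mm and grips with 20 to 120 N. Pads are 22 mm wide; open, the fingers measure 114 mm over their backs; the gripper's body (76 mm by 85 mm) begins 54 mm behind the grasp point. The pads swing forward as they close: fully open they stand 13 mm farther back than shut.
Start: joints at [-73.287, 20.558, 86.54, -0, 72.909, -6.595], TCP at [0.237, -0.551, 0.231] pointing down, gripper open.
Joint ranges: [-170.27, 170.27], [-57.76, 135], [12.27, 136.19], [-55.21, 235.2], [11.17, 155.16], [-170.74, 170.74]. Speed limits (degrees/s): [136.94, 136.94, 180, 180, 180, 180].

### API

Orientations are given as [roll, pitch, yaw] about the fixed x, y, z axes, in that order (R = Rz(yaw) Ry(pitch) Rx(roll)).
In Python, from workcell import * gives the robot as it stands.
- The arm moves only by the tool drive_tool, never from a script. Its argument "increments" is a list that holds one entry, the list of rows, each a list of 7 numbers: the shift along the tool's x, y, z in mm, then the turn, a rotation vector about the tool's x, y, z in rad, then the opening in per cent of the stroke, from 0 (shut) to 100 (fully open). In form: [[[dx, dy, dz, ax, ay, az, grip], ...]]. A call has 1 to 20 rows; each row is the pose to reach, as a shift and turn from the pose measured when the call began, along the tool's axes at that moment; what a row does not reach only later rows make up. A row lasts 1/8 s, in which the tool goes at most 62.5 mm and 10.7 degrees, less where a joint would pass 70% of its speed; a pose out of reach is approached as far as the arm can. A call with a gripper value outside its range is refused whole. The fingers move at their own pace and stop on an object; the grip force is fixed at half the most. Time passes only in rows, so rows that repeat a pose let the fingers close. It gives the time, the measured TCP pose, the force and the opening at its end, in the units of the state.
- get_state(): the state, without advancing time (a new reading comes with each control period).
- capture(name): name is "scene" or "top"; returns a dict with "pixels" (480x640x3 uint8, red, green, blue), "range_z" (480x640 float32, m along the optical axis (not along the pixel's ray), 0 where there is no reading), "fov_y" (degrees; the focal length in pixels is half the picture's height over the tangent of half this angle, whatever the lens; pixels are square), "cx", "cy" (the principal point, pixels), "k1" (the pictures are not rectified: a ray, as slopes to the right and down, at radius r is drawn at 1 + k1 r^2 times it, then the intrinsics apply), "cam_to_world" (4x4, takes a point from camera to world coordinates). Camera axes: x right, y up, looking along -z (the intrinsics and any distortion apply to the point x, -y, -z); pixel columns grow to the right and rows downward; lengths in m; the calibration is good to about 2 mm. A picture is of the moment at which its call begins.
- hand_in(): hands the job in, once; it reports no verdict.
Trained networks look in the newest picture that a camera, given by its name, has taken for a name from the list of things; names that differ only in an ending like _2 or _b are one class to them, and where a whole thing is asked for, a point or a joint stands for the part that bears it (a point fixed in the world has none). Each returns a list of dicts, best first, with "p" (0 to 1); they miss things now and then, are a little off and sometimes report something else, mostly with a low value. They report only what shows in the picture. A call takes as long as a camera call.
- look_for(camera, thing): "box" ([left, top, right, bottom] in pixels, round what is visible of it).
- cut_out(camera, thing): "mask" (480x640 bool, what is visible of it) and "box" ([left, top, right, bottom] in pixels, round what is visible of it).
The state is a dict: "clock": time; "joints": joint angles; "joint_velocities": joint speeds; "joint_torque": joint torques, N m; "eef_pos": TCP position; "tcp_rot": TCP orientation; "wrist_force": force on the tool from outside, world axes, zero at the start; "wrist_torque": the same for the moment, N m; "width": opening from 0.0 (shut) to 1.0 (fully open).
Only numpy, scipy, OpenCV 4.12 (cv2) and the standard library are available. Lean on these libraries where they do the work, as an engineer would, in place of code of your own. Each camera call takes 0.05 s, during which the arm holds its last target. There are 200 camera calls.

### The job

Service the gas dryer: first isolate it by lifting the red lockout collar on the valve lever and swinging the lever past the yellow rib from the green side fully to the red side, collar dropped back down. While it is isolated, put every spent (pink) cartridge from the tray in the grey return bin, stand every fresh (blue) cartridge fully home in a tray nest of its own, and turn the regulator knob until the gauge's black needle lies over the red set hand. Then lift the collar again and swing the lever fully back to the green side, collar down; leave the wrench, beaker and jar where they are.

Things in the scene. Friction and masses are not known exactly. Their poses are not given: they have to be found in the camera images.
- lever_pivot (a point): the isolation valve: a fixed cream housing 110 x 62 mm on a steel foot 130 x 90 mm, its top 59 mm above the bench, with a yellow rib across the slot in its top. This point is the lever's pivot inside it, 30 mm above the bench; its y axis is the pivot axis, its x axis points from the green dot (on line) to the red dot (isolated) on the housing, z is up
- lever (a joint): angle of the upright steel lever (10 mm rod) about the pivot axis, rad: 0 upright, limits -0.35 (leaning towards the green dot: on line) and +0.35 (leaning towards the red dot: isolated). The rod's direction is sin(angle) along the pivot's x, cos(angle) along its z. With the collar down the yellow rib blocks the lever between about -0.26 and +0.26. Stiff hinge (0.15 N m friction): stays where it is left. A black cap 22 mm across, 10 mm high, ends the rod 134 mm from the pivot
- collar (a joint): how far the red lockout collar is lifted along the rod, m: 0 down (locked), stop at 0.018. It must be lifted at least 0.012, and held, to pass the rib; a spring (2.2 N down, 4.3 N at the stop) brings it back down on either side of the rib when let go
- collar_grip (a point): middle of the red collar's grip ring, a cylinder 34 mm across and 24 mm long around the lever rod, 92 mm from the pivot when down. Its z axis runs along the rod (up), its y axis along the pivot axis. The black cap's top is 42 mm above this point when the collar is down
- console: the fixed pressure module: a cream box 110 x 190 x 45 mm high, origin under its centre, z up. The regulator knob is at x 0, y -55 mm, the round gauge (100 mm, face up) is at x 0, y +42 mm
- reg_knob_grip (a point): the black regulator knob with a bar grip 42 mm long, 14 mm wide, 32 mm tall. This point is the middle of the bar, on the knob's vertical axis, 82 mm above the bench, 7 mm below the bar's top; its x axis runs along the bar and turns with it. The knob turns 5 rad between its stops; clockwise from above raises the needle
- needle (a joint): angle of the gauge's thin black needle, rad, clockwise from above; geared to the knob: moves half as far as the knob, the same way round (range 0 to 2.5)
- set_hand (a joint): angle of the gauge's broad red set hand, rad, same zero and sense as the needle; it stays put
- needle_tip (a point): a point near the tip of the black needle, 40 mm from the gauge's centre
- set_hand_tip (a point): the matching point of the red set hand, 40 mm from the gauge's centre and 1.6 mm lower
- tray: the dryer tray: a fixed aluminium tray 74 x 226 mm, 10 mm high, origin under its centre, with three square nests 58 x 58 mm in a row along its y axis, floor 4 mm above the bench
- bin: the grey return bin: fixed open box 120 (x) x 160 (y) x 50 mm high, walls 4 mm, origin under its centre
- nest1 (a point): centre of the floor of tray nest 1; the nest's rim is 6 mm above it; x and y axes as the tray's
- nest2 (a point): centre of the floor of tray nest 2; the nest's rim is 6 mm above it; x and y axes as the tray's
- nest3 (a point): centre of the floor of tray nest 3; the nest's rim is 6 mm above it; x and y axes as the tray's
- fresh1: a fresh drying cartridge: blue cylinder with steel end caps, 48 mm across, 38 mm high, 0.12 kg, origin at its middle, z along its axis; either end may be up. May be absent
- fresh2: a fresh drying cartridge: blue cylinder with steel end caps, 48 mm across, 38 mm high, 0.12 kg, origin at its middle, z along its axis; either end may be up. May be absent
- fresh3: a fresh drying cartridge: blue cylinder with steel end caps, 48 mm across, 38 mm high, 0.12 kg, origin at its middle, z along its axis; either end may be up. May be absent
- spent1: a spent drying cartridge: the same but pink, 0.13 kg, standing in a tray nest at the start, origin at its middle. May be absent
- spent2: a spent drying cartridge: the same but pink, 0.13 kg, standing in a tray nest at the start, origin at its middle. May be absent
- spent3: a spent drying cartridge: the same but pink, 0.13 kg, standing in a tray nest at the start, origin at its middle. May be absent
- wrench: bystander: a steel wrench 180 mm long, lying on the bench
- beaker: bystander: a glass beaker 64 mm across, 75 mm high
- sample_jar: bystander: a small amber jar 44 mm across, 60 mm high

How it is judged (in metres and radians):
On the way, in this order (a step that is already met when the one before it is completed fails the run):
1. the lever is thrown to the isolated (red) side with the collar back down (value of joint lever above 0.24 rad and value of joint collar below 0.004 m), for 0.2 s.
2. with the lever still isolated: spent cartridges in the bin, fresh ones in the nests, needle on the set hand (all of step 1 and ((horizontal distance between fresh1 and nest1 below 0.01 m and z of fresh1 in the frame of nest1 between 0.0155 and 0.0225 m and angle between the z axis of fresh1 and the z axis of tray, either way round below 0.1 rad) or (horizontal distance between fresh1 and nest2 below 0.01 m and z of fresh1 in the frame of nest2 between 0.0155 and 0.0225 m and angle between the z axis of fresh1 and the z axis of tray, either way round below 0.1 rad) or (horizontal distance between fresh1 and nest3 below 0.01 m and z of fresh1 in the frame of nest3 between 0.0155 and 0.0225 m and angle between the z axis of fresh1 and the z axis of tray, either way round below 0.1 rad)) and ((horizontal distance between fresh2 and nest1 below 0.01 m and z of fresh2 in the frame of nest1 between 0.0155 and 0.0225 m and angle between the z axis of fresh2 and the z axis of tray, either way round below 0.1 rad) or (horizontal distance between fresh2 and nest2 below 0.01 m and z of fresh2 in the frame of nest2 between 0.0155 and 0.0225 m and angle between the z axis of fresh2 and the z axis of tray, either way round below 0.1 rad) or (horizontal distance between fresh2 and nest3 below 0.01 m and z of fresh2 in the frame of nest3 between 0.0155 and 0.0225 m and angle between the z axis of fresh2 and the z axis of tray, either way round below 0.1 rad)) and ((horizontal distance between fresh3 and nest1 below 0.01 m and z of fresh3 in the frame of nest1 between 0.0155 and 0.0225 m and angle between the z axis of fresh3 and the z axis of tray, either way round below 0.1 rad) or (horizontal distance between fresh3 and nest2 below 0.01 m and z of fresh3 in the frame of nest2 between 0.0155 and 0.0225 m and angle between the z axis of fresh3 and the z axis of tray, either way round below 0.1 rad) or (horizontal distance between fresh3 and nest3 below 0.01 m and z of fresh3 in the frame of nest3 between 0.0155 and 0.0225 m and angle between the z axis of fresh3 and the z axis of tray, either way round below 0.1 rad)) and x of spent1 in the frame of bin between -0.056 and 0.056 m and y of spent1 in the frame of bin between -0.076 and 0.076 m and z of each of spent1, spent2, spent3 in the frame of bin below 0.062 m and x of spent2 in the frame of bin between -0.056 and 0.056 m and y of spent2 in the frame of bin between -0.076 and 0.076 m and x of spent3 in the frame of bin between -0.056 and 0.056 m and y of spent3 in the frame of bin between -0.076 and 0.076 m and distance between needle_tip and set_hand_tip below 0.0042 m), for 0.2 s.
3. the lever is back on the on-line (green) side with the collar down (value of joint lever below -0.24 rad and value of joint collar below 0.004 m), for 0.2 s.
At the end, for the whole second after the job is handed in: every fresh cartridge upright (within 0.1 rad, either end up) on the floor of a nest, within 10 mm of its centre; every spent cartridge in the return bin; needle tip within 4 mm of the set hand's tip; lever beyond 0.24 rad on the green side with the collar down (under 4 mm); everything at rest (all of step 3 and ((horizontal distance between fresh1 and nest1 below 0.01 m and z of fresh1 in the frame of nest1 between 0.0155 and 0.0225 m and angle between the z axis of fresh1 and the z axis of tray, either way round below 0.1 rad) or (horizontal distance between fresh1 and nest2 below 0.01 m and z of fresh1 in the frame of nest2 between 0.0155 and 0.0225 m and angle between the z axis of fresh1 and the z axis of tray, either way round below 0.1 rad) or (horizontal distance between fresh1 and nest3 below 0.01 m and z of fresh1 in the frame of nest3 between 0.0155 and 0.0225 m and angle between the z axis of fresh1 and the z axis of tray, either way round below 0.1 rad)) and ((horizontal distance between fresh2 and nest1 below 0.01 m and z of fresh2 in the frame of nest1 between 0.0155 and 0.0225 m and angle between the z axis of fresh2 and the z axis of tray, either way round below 0.1 rad) or (horizontal distance between fresh2 and nest2 below 0.01 m and z of fresh2 in the frame of nest2 between 0.0155 and 0.0225 m and angle between the z axis of fresh2 and the z axis of tray, either way round below 0.1 rad) or (horizontal distance between fresh2 and nest3 below 0.01 m and z of fresh2 in the frame of nest3 between 0.0155 and 0.0225 m and angle between the z axis of fresh2 and the z axis of tray, either way round below 0.1 rad)) and ((horizontal distance between fresh3 and nest1 below 0.01 m and z of fresh3 in the frame of nest1 between 0.0155 and 0.0225 m and angle between the z axis of fresh3 and the z axis of tray, either way round below 0.1 rad) or (horizontal distance between fresh3 and nest2 below 0.01 m and z of fresh3 in the frame of nest2 between 0.0155 and 0.0225 m and angle between the z axis of fresh3 and the z axis of tray, either way round below 0.1 rad) or (horizontal distance between fresh3 and nest3 below 0.01 m and z of fresh3 in the frame of nest3 between 0.0155 and 0.0225 m and angle between the z axis of fresh3 and the z axis of tray, either way round below 0.1 rad)) and x of spent1 in the frame of bin between -0.056 and 0.056 m and y of spent1 in the frame of bin between -0.076 and 0.076 m and z of each of spent1, spent2, spent3 in the frame of bin below 0.062 m and x of spent2 in the frame of bin between -0.056 and 0.056 m and y of spent2 in the frame of bin between -0.076 and 0.076 m and x of spent3 in the frame of bin between -0.056 and 0.056 m and y of spent3 in the frame of bin between -0.076 and 0.076 m and distance between needle_tip and set_hand_tip below 0.0042 m and linear speed of each of fresh1, fresh2, fresh3, spent1, spent2, spent3 below 0.02 m/s and velocity of joint lever below 0.05 rad/s); the robot touches nothing.
It fails at once if a bystander (wrench, beaker or jar) is moved more than 30 mm (distance of any of wrench, beaker, sample_jar from where it was at the start of the episode above 0.03 m).
Of fresh1, fresh2, fresh3 only 2 to 3 are there at a start; the rules pass over those that are not, and their reading is None.
Of spent1, spent2, spent3 only 1 to 2 are there at a start; the rules pass over those that are not, and their reading is None.
At some moment in a run one of fresh1, fresh2, fresh3 may be knocked a few centimetres aside while the robot is not near it.
Once in a run the grip may slacken for a moment while it holds something.
It also fails if it takes over 210 s, if anything falls off the work surface, if the arm or the gripper's body presses on something with over 40 N, if the wrist force passes 120 N, or if a joint passes its speed limit or range.

## Working session

There is one attempt and no reset: what is moved stays moved. The work goes in short steps, Python scripts to look and compute and a tool call to move; the robot and the scene stay as the last step left them, time stands still between calls to the robot, and variables do not carry over. Pictures are saved under pics/ and viewed, about 12 in all and at most 16, crops included, and the job is handed in when it is done.

Besides the shell and the picture viewer there is one more tool, called after "Request:" as name(argument=value, ...) on one line, values as JSON. drive_tool: Moves the arm, as the interface text tells. Its arguments: {"type":"object","properties":{"increments":{"type":"array","items":{"type":"array","items":{"type":"array","items":{"type":"number"}}}}},"required":["increments"]}

```bash
ls; mkdir -p pics; cat > h.py <<'E'
from workcell import *
import numpy as np, cv2
from scipy.spatial.transform import Rotation as R
def rays(c):
    f=240/np.tan(np.radians(c["fov_y"]/2)); K=np.array([[f,0,c["cx"]],[0,f,c["cy"]],[0,0,1.]])
    v,u=np.mgrid[0:480,0:640].astype(float)
    p=cv2.undistortPoints(np.stack([u,v],-1).reshape(-1,1,2),K,np.array([c["k1"],0,0,0.])).reshape(480,640,2)
    return p
def cloud(c):
    p=rays(c); z=c["range_z"]; P=np.stack([p[...,0]*z,-p[...,1]*z,-z,np.ones_like(z)],-1)
    W=P@np.array(c["cam_to_world"]).T; W=W[...,:3]; W[z==0]=np.nan; return W
def atz(c,u,v,h):
    "world xy of pixel at height h"
    p=rays(c)[int(round(v)),int(round(u))]; M=np.array(c["cam_to_world"])
    d=M[:3,:3]@[p[0],-p[1],-1]; o=M[:3,3]; return o+d*(h-o[2])/d[2]
def save(c,n,box=None,s=1):
    im=cv2.cvtColor(c["pixels"],cv2.COLOR_RGB2BGR)
    if box: l,t,r,b=box; im=im[t:b,l:r]
    cv2.imwrite("pics/"+n,cv2.resize(im,None,fx=s,fy=s,interpolation=cv2.INTER_CUBIC))
E
python3 - <<'E'
from h import *
for n in("scene","top"):
    c=capture(n); save(c,n+"0.png"); W=cloud(c); print(n,np.round(c["cam_to_world"],3).tolist(),c["fov_y"],c["k1"])
    for t in["lever","collar","console","reg_knob_grip","needle","set_hand","tray","bin","fresh1","spent1","wrench","beaker","sample_jar","lever_pivot"]:
        try:
            for d in cut_out(n,t):
                if d["p"]<.3: continue
                P=W[d["mask"]]; P=P[~np.isnan(P[:,0])]
                print(t,round(d["p"],2),np.round(d["box"]).tolist(),np.round(np.median(P,0),3) if len(P) else None, np.round(np.percentile(P,[3,97],axis=0),3).tolist() if len(P) else "")
        except Exception as e: print(t,e)
print(get_state())
E
```

```text
pics
scene [[0.482, -0.493, 0.724, 1.171], [0.876, 0.286, -0.389, -0.342], [-0.016, 0.822, 0.57, 0.59], [0.0, 0.0, 0.0, 1.0]] 54.97372608684211 -0.09981892929464885
lever 0.83 [148.0, 221.0, 172.0, 273.0] [ 0.463 -0.286  0.123] [[0.334, -0.3, 0.012], [0.471, -0.269, 0.159]]
lever 0.73 [423.0, 278.0, 464.0, 328.0] [0.759 0.111 0.053] [[0.726, 0.088, 0.001], [0.783, 0.145, 0.076]]
lever 0.72 [214.0, 247.0, 243.0, 276.0] [ 0.441 -0.156  0.031] [[0.405, -0.177, -0.0], [0.451, -0.133, 0.039]]
collar 0.88 [149.0, 239.0, 171.0, 273.0] [ 0.467 -0.286  0.116] [[0.449, -0.299, 0.081], [0.472, -0.27, 0.133]]
collar 0.3 [387.0, 222.0, 468.0, 274.0] [0.571 0.221 0.007] [[0.519, 0.144, 0.002], [0.621, 0.35, 0.012]]
console 0.98 [242.0, 263.0, 360.0, 346.0] [ 0.63  -0.099  0.046] [[0.559, -0.182, 0.008], [0.666, -0.005, 0.081]]
reg_knob_grip 0.79 [256.0, 274.0, 280.0, 306.0] [ 0.606 -0.143  0.07 ] [[0.589, -0.162, 0.053], [0.618, -0.123, 0.089]]
tray 0.82 [386.0, 220.0, 471.0, 277.0] [0.571 0.224 0.007] [[0.519, 0.144, 0.002], [0.622, 0.355, 0.012]]
bin 0.81 [357.0, 164.0, 438.0, 217.0] [0.349 0.31
[... 3515 characters left out ...]
6], [0.54, -0.239, 0.156]]
{'clock': 1.5, 'joints': array([-7.32850854e+01,  2.05603273e+01,  8.65402717e+01, -1.06294879e-03,
        7.29059797e+01, -6.59590570e+00]), 'joint_velocities': array([ 0.04886645, -0.01849622, -0.00531687, -0.04294314,  0.06301072,
       -0.03103856]), 'joint_torque': array([-1.57796945e-03, -5.27588224e+01, -2.79040951e+01, -3.47087052e-04,
        1.82803557e-03, -1.19509897e-05]), 'eef_pos': array([ 0.2374007 , -0.55101236,  0.23123488]), 'tcp_rot': array([ 1.79999746e+02,  6.65181357e-03, -6.66888673e+01]), 'wrist_force': array([0.98731686, 0.30235759, 0.29784849]), 'wrist_torque': array([ 0.00437118,  0.00479471, -0.05499279]), 'width': 0.9984140681394365}
```

View pics/scene0.png

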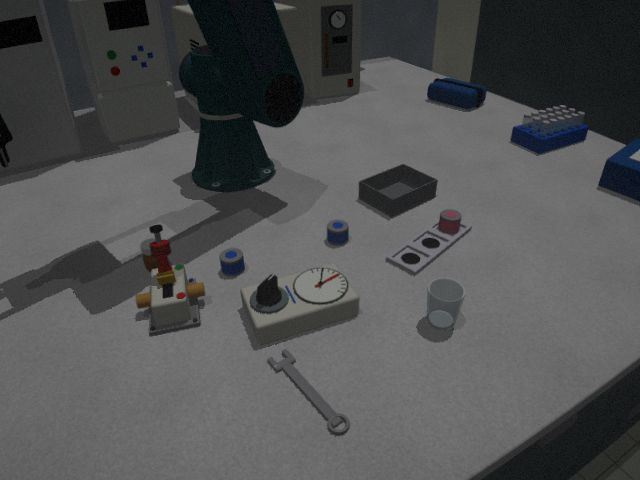

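View pics/top0.png

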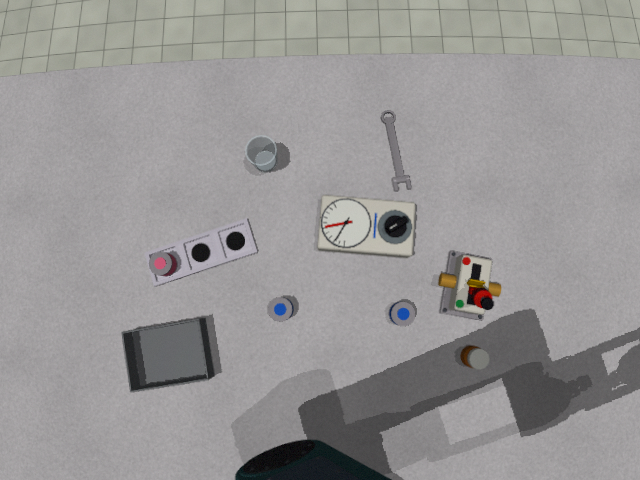

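```bash
python3 - <<'E'
from h import *
c=capture("scene"); a=cv2.cvtColor(c["pixels"],cv2.COLOR_RGB2BGR)
t=capture("top"); b=cv2.cvtColor(t["pixels"],cv2.COLOR_RGB2BGR)
A=cv2.resize(a[210:345,120:260],(420,405),interpolation=cv2.INTER_CUBIC)
B=cv2.resize(b[240:330,430:510],(360,405),interpolation=cv2.INTER_CUBIC)
cv2.imwrite("pics/valve.png",np.hstack([A,B]))
W=cloud(t); 
# planes: fit rects
def rect(zlo,zhi,x0,x1,y0,y1,n):
    m=(W[...,2]>zlo)&(W[...,2]<zhi)&(W[...,0]>x0)&(W[...,0]<x1)&(W[...,1]>y0)&(W[...,1]<y1)
    P=W[m]; r=cv2.minAreaRect((P[:,:2]*1000).astype(np.float32)); print(n,m.sum(),r)
rect(.003,.014,.49,.64,.12,.37,"tray")
rect(.045,.055,.27,.44,.21,.41,"bin")
rect(.040,.052,.53,.68,-.21,.02,"console")
rect(.083,.096,.55,.66,-.2,-.08,"bar")
rect(.055,.064,.40,.56,-.37,-.2,"housing")
rect(.154,.17,.40,.56,-.37,-.2,"cap")
rect(.034,.044,.39,.49,-.2,-.1,"f1")
rect(.034,.044,.39,.49,.03,.14,"f2")
rect(.038,.048,.49,.6,.28,.37,"s1")
E
```

```text
tray 2563 ((565.7105712890625, 245.51577758789062), (248.0492706298828, 148.22183227539062), 89.03993225097656)
bin 624 ((356.4864196777344, 314.0528564453125), (121.43232727050781, 161.8296661376953), 9.059865951538086)
console 4510 ((603.9580078125, -87.87338256835938), (188.64431762695312, 108.0956802368164), 83.83736419677734)
bar 154 ((597.4539184570312, -142.64019775390625), (14.060735702514648, 40.41978454589844), 32.0057373046875)
housing 1269 ((480.0818176269531, -290.11138916015625), (63.096771240234375, 110.15483856201172), 78.43482971191406)
cap 122 ((443.80072021484375, -281.05889892578125), (21.582088470458984, 19.378963470458984), 20.941328048706055)
f1 464 ((427.25238037109375, -152.75975036621094), (45.89098358154297, 44.83925247192383), 88.21588897705078)
f2 463 ((442.957763671875, 86.97238159179688), (45.72104263305664, 46.851226806640625), 43.30910110473633)
s1 422 ((538.5869140625, 326.1619873046875), (47.195064544677734, 47.06137466430664), 44.71538543701172)
```

View pics/valve.png

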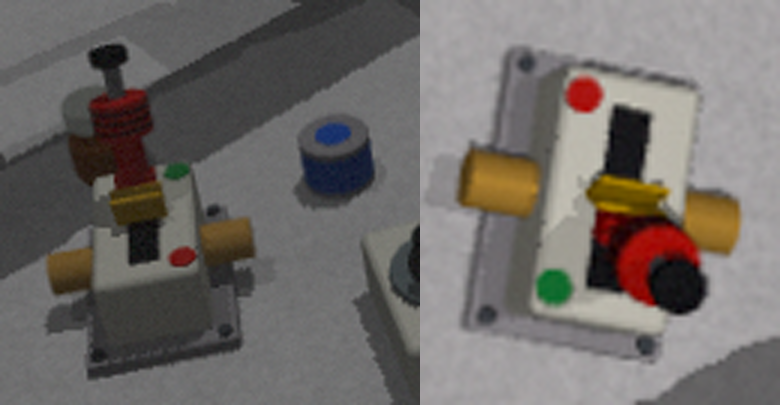

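Scene view: spent (pink) cartridge at (450,220), two blue cartridges at (232,262) and (337,232), valve at (165,280) with its lever on the green side, gauge at (320,286). Top view: two empty nests at (200,252) and (235,240), spent cartridge at (163,263). The crop shows the lever leaning to the green side, collar down.

```bash
cat >> h.py <<'E'
def rows(targets, st=None):
    """targets: list of (grasp xyz, Rot tool) -> increments in tool frame of measured pose"""
    st=st or get_state(); p0=np.array(st["eef_pos"]); R0=R.from_euler("xyz",st["tcp_rot"],degrees=True)
    out=[]
    for g,Rt in targets:
        tcp=np.array(g)+Rt.apply([0,0,tcp_to_grasp])
        d=R0.inv().apply(tcp-p0)*1000; w=(R0.inv()*Rt).as_rotvec()
        out.append([round(float(x),1) for x in d]+[round(float(x),3) for x in w])
    return out
def down(yaw): return R.from_euler("xyz",[180,0,yaw],degrees=True)
E
python3 - <<'E'
from h import *
from scipy.optimize import least_squares
print("t2g",tcp_to_grasp)
pts=[];hp={}
for n in("scene","top"):
    c=capture(n); W=cloud(c).reshape(-1,3)
    m=(abs(W[:,0]-.46)<.06)&(abs(W[:,1]+.285)<.05)&(W[:,2]>.1)&(W[:,2]<.17)
    pts.append(W[m]); print(n,m.sum())
def model(q,P):
    px,py,a,yw=q; ax=np.array([np.sin(a)*np.cos(yw),np.sin(a)*np.sin(yw),np.cos(a)])
    d=P-[px,py,.03]; s=d@ax; r=np.linalg.norm(d-np.outer(s,ax),axis=1)
    def cyl(s0,s1,rad):
        ds=abs(s-(s0+s1)/2)-(s1-s0)/2; dr=r-rad
        return np.abs(np.where((ds<0)|(dr<0),np.maximum(ds,dr),np.hypot(ds,dr)))
    return np.min([cyl(80,104,17)if 0 else cyl(.080,.104,.017),cyl(.124,.134,.011),cyl(.104,.124,.005)],axis=0)
for P in pts+[np.vstack(pts)]:
    for yw in(-.18,):
        r=least_squares(lambda q:model([q[0],q[1],q[2],yw],P),[.485,-.29,-.32],loss="soft_l1",f_scale=.002); print(np.round(r.x,4),r.cost,np.median(abs(r.fun)))
# housing rect, scene cam & top
for n in("scene","top"):
    c=capture(n);W=cloud(c).reshape(-1,3); 
    m=(abs(W[:,2]-.059)<.003)&(abs(W[:,0]-.48)<.09)&(abs(W[:,1]+.29)<.07); print(n,cv2.minAreaRect((W[m][:,:2]*1000).astype(np.float32)))
    im=c["pixels"]; hsv=cv2.cvtColor(im,cv2.COLOR_RGB2HSV); Wi=cloud(c)
    m=(hsv[...,1]>120)&((hsv[...,0]<6)|(hsv[...,0]>174))&(abs(Wi[...,2]-.059)<.004)&(abs(Wi[...,0]-.48)<.07)&(abs(Wi[...,1]+.29)<.05)
    print("red",Wi[m].mean(0),m.sum()); m=(hsv[...,1]>100)&(abs(hsv[...,0]-60)<18)&(abs(Wi[...,2]-.059)<.004)&(abs(Wi[...,0]-.48)<.07)&(abs(Wi[...,1]+.29)<.05); print("green",Wi[m].mean(0),m.sum())
    # nests
    m=((im.max(-1)<45)&(abs(Wi[...,0]-.565)<.07)&(abs(Wi[...,1]-.245)<.12)&(Wi[...,2]<.012)).astype(np.uint8)
    k,l,s,cc=cv2.connectedComponentsWithStats(m)
    for i in range(1,k):
        if s[i,4]>60: print("nest",s[i].tolist(),atz(c,*cc[i],.004))
    m=(abs(Wi[...,2]-.010)<.003)&(abs(Wi[...,0]-.565)<.075)&(abs(Wi[...,1]-.245)<.13)
    m=cv2.morphologyEx(m.astype(np.uint8),cv2.MORPH_OPEN,np.ones((2,2)))>0
    print("tray",m.sum(),cv2.minAreaRect((Wi[m][:,:2]*1000).astype(np.float32)))
E
```

```text
t2g 0.0187
scene 494
top 367
[ 0.4822 -0.2902 -0.3202] 0.000534334644781208 0.0008245692850892515
[ 0.4818 -0.2901 -0.3141] 0.00020634243028477465 0.0007635460880821288
[ 0.4819 -0.2901 -0.3175] 0.0007423657355242636 0.0007991957002448369
scene ((481.0301208496094, -290.6626281738281), (60.67623519897461, 110.6651382446289), 77.34137725830078)
red [ 0.52580342 -0.27802115  0.06016038] 43
green [ 0.44391399 -0.26031513  0.06044897] 30
nest [422, 238, 18, 10, 129] [0.56079929 0.25374213 0.004     ]
nest [402, 253, 18, 11, 150] [0.58209236 0.1820635  0.004     ]
tray 961 ((560.7852172851562, 258.36865234375), (70.29267883300781, 239.49533081054688), 17.881755828857422)
top ((480.0220642089844, -290.1900329589844), (62.073490142822266, 110.2788314819336), 78.18575286865234)
red [ 0.52189993 -0.27809783  0.05935073] 51
green [ 0.4436645  -0.26034027  0.0593469 ] 47
nest [227, 232, 18, 18, 245] [0.58325207 0.18119226 0.004     ]
nest [192, 244, 18, 18, 242] [0.56214654 0.25454114 0.004     ]
tray 1197 ((560.6014404296875, 253.3350067138672), (72.86365509033203, 226.3062286376953), 17.664201736450195)
```

```bash
cat >> h.py <<'E'
PV=np.array([.481,-.290,.030]); YW=np.radians(-12.2)
def lev(s,a,flip=False):
    X=np.array([np.cos(YW),np.sin(YW),0]); Y=np.array([-np.sin(YW),np.cos(YW),0])
    rod=np.sin(a)*X+np.cos(a)*np.array([0,0,1]); tx=Y if flip else -Y
    return PV+rod*s, R.from_matrix(np.stack([tx,np.cross(-rod,tx),-rod],1))
E
python3 - <<'E'
from h import *
print(rows([lev(.165,-.317),lev(.090,-.317)]))
E
```

```text
[[-169.8, -289.9, 62.3, 0.307, 0.098, 0.614], [-156.2, -308.9, 133.6, 0.307, 0.098, 0.614]]
```

Request:
drive_tool(increments=[[[-85,-145,31,0.15,0.05,0.3,100],[-169.8,-289.9,62.3,0.307,0.098,0.614,100],[-169.8,-289.9,62.3,0.307,0.098,0.614,100],[-169.8,-289.9,62.3,0.307,0.098,0.614,100],[-169.8,-289.9,62.3,0.307,0.098,0.614,100],[-169.8,-289.9,62.3,0.307,0.098,0.614,100],[-169.8,-289.9,62.3,0.307,0.098,0.614,100],[-169.8,-289.9,62.3,0.307,0.098,0.614,100]]])

```text
clock: 2.8
eef_pos: [0.4366, -0.2811, 0.1694]
tcp_rot: [-161.8, -0.0, -102.1]
wrist_force: [0.5, -0.0, -0.5]
width: 1.002
```

```bash
python3 - <<'E'
from h import *
print(rows([lev(.165,-.317),lev(.090,-.317)]))
c=capture("scene"); save(c,"pre.png",(80,130,330,340),3)
# third fresh hidden earlier?
t=capture("top")
for n in("scene","top"):
    print(n,[(round(d["p"],2),np.round(d["box"]).tolist()) for d in look_for(n,"fresh1")])
E
```

```text
[[-0.7, 0.4, 0.2, -0.001, -0.0, 0.001], [-0.7, 0.5, 75.2, -0.001, -0.0, 0.001]]
scene [(0.96, [325.0, 223.0, 351.0, 242.0]), (0.91, [217.0, 248.0, 241.0, 276.0]), (0.31, [145.0, 241.0, 173.0, 272.0])]
top [(0.75, [390.0, 302.0, 418.0, 325.0]), (0.6, [272.0, 298.0, 293.0, 322.0])]
```

View pics/pre.png

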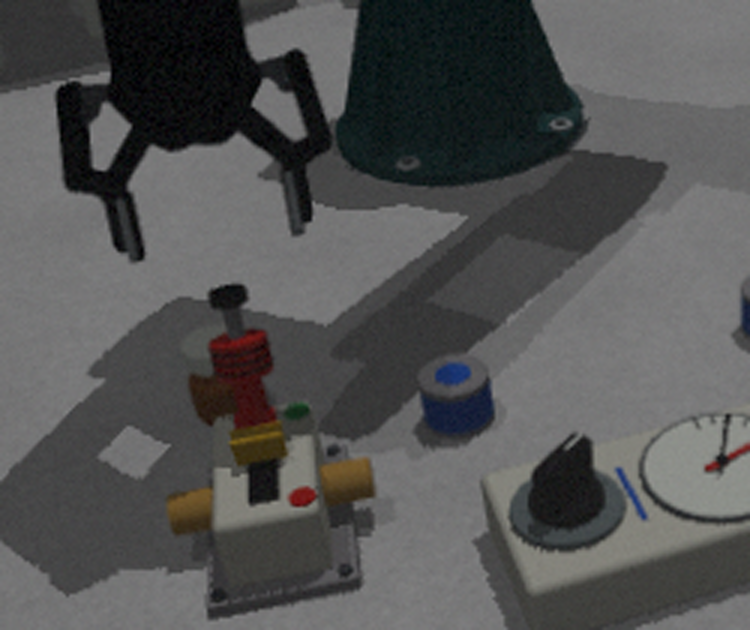

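The gripper hangs open in line with the rod, above the cap at crop (228,295). Only two fresh cartridges are in view. Descending and gripping.

Request:
drive_tool(increments=[[[-0.7,0.4,25,0,0,0,100],[-0.7,0.5,50,0,0,0,100],[-0.7,0.5,75,0,0,0,100],[-0.7,0.5,75,0,0,0,60],[-0.7,0.5,75,0,0,0,20],[-0.7,0.5,75,0,0,0,20],[-0.7,0.5,75,0,0,0,10],[-0.7,0.5,75,0,0,0,10],[-0.7,0.5,75,0,0,0,10]]])

```text
clock: 4.12
eef_pos: [0.459, -0.2866, 0.0991]
tcp_rot: [-161.7, -0.1, -102.3]
wrist_force: [-4.0, -1.4, 6.6]
width: 0.383
```

```bash
python3 - <<'E'
from h import *
s=get_state(); print(s["width"],s["wrist_force"])
for r in rows([lev(.090,-.317)]+[lev(.106,-.317)]+[lev(.106,a) for a in np.linspace(-.27,.34,13)]+[lev(.091,.34)]): print(r)
E
```

```text
0.38266469853008367 [-4.01519831 -1.44872495  6.58932406]
[-1.4, 0.4, 1.3, -0.002, -0.002, -0.001]
[-1.3, 0.4, -14.7, -0.002, -0.002, -0.001]
[-1.3, -3.7, -14.6, -0.049, -0.002, -0.001]
[-1.3, -8.1, -14.3, -0.1, -0.002, -0.001]
[-1.3, -12.5, -13.7, -0.151, -0.002, -0.001]
[-1.3, -16.9, -12.9, -0.202, -0.002, -0.001]
[-1.3, -21.2, -11.9, -0.253, -0.002, -0.001]
[-1.3, -25.5, -10.7, -0.304, -0.002, -0.001]
[-1.4, -29.7, -9.3, -0.354, -0.002, -0.001]
[-1.4, -33.8, -7.6, -0.405, -0.002, -0.001]
[-1.4, -37.8, -5.8, -0.456, -0.002, -0.001]
[-1.4, -41.8, -3.7, -0.507, -0.002, -0.001]
[-1.4, -45.6, -1.5, -0.558, -0.002, -0.001]
[-1.4, -49.3, 1.0, -0.609, -0.002, -0.001]
[-1.4, -52.9, 3.6, -0.659, -0.002, -0.001]
[-1.4, -43.7, 15.5, -0.659, -0.002, -0.001]
```

Request:
drive_tool(increments=[[[-0.5,0.4,-6,0,0,0,0],[-0.5,0.4,-15,0,0,0,0],[-0.5,0.4,-15,0,0,0,0]]])

```text
clock: 4.5
eef_pos: [0.4543, -0.2855, 0.1141]
tcp_rot: [-161.6, -0.2, -102.3]
wrist_force: [0.9, -2.8, -3.4]
width: 0.382
```

```bash
python3 - <<'E'
from h import *
c=capture("scene"); save(c,"lift.png",(110,190,230,290),5)
s=get_state(); print(s["width"],s["wrist_force"])
for r in rows([lev(.106,-.317)]+[lev(.106,a) for a in np.linspace(-.27,.34,14)]+[lev(.091,.34),lev(.165,.34)]): print(r)
E
```

```text
0.3828855928690663 [ 1.98957186 -3.56286785 -4.40302803]
[-1.3, 0.5, 0.8, -0.004, -0.003, -0.001]
[-1.3, -3.6, 0.9, -0.051, -0.003, -0.001]
[-1.3, -7.7, 1.2, -0.098, -0.003, -0.001]
[-1.3, -11.8, 1.7, -0.144, -0.003, -0.001]
[-1.3, -15.8, 2.3, -0.191, -0.003, -0.001]
[-1.3, -19.8, 3.2, -0.238, -0.003, -0.001]
[-1.3, -23.8, 4.3, -0.285, -0.003, -0.001]
[-1.3, -27.7, 5.5, -0.332, -0.003, -0.001]
[-1.3, -31.5, 7.0, -0.379, -0.003, -0.001]
[-1.3, -35.3, 8.6, -0.426, -0.003, -0.001]
[-1.3, -39.0, 10.3, -0.473, -0.003, -0.001]
[-1.3, -42.6, 12.3, -0.52, -0.003, -0.001]
[-1.3, -46.1, 14.4, -0.567, -0.003, -0.001]
[-1.3, -49.5, 16.7, -0.614, -0.003, -0.002]
[-1.4, -52.8, 19.1, -0.661, -0.003, -0.002]
[-1.4, -43.6, 31.0, -0.661, -0.003, -0.002]
[-1.2, -89.0, -27.5, -0.661, -0.003, -0.002]
```

View pics/lift.png

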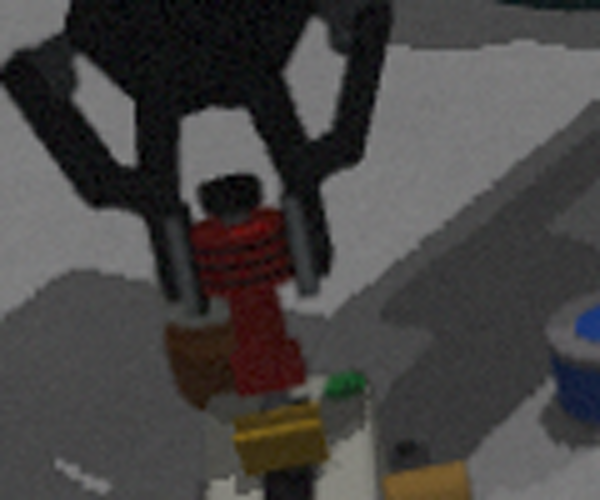

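Collar is lifted: the red ring is just under the cap at crop (230,200) and the collar's foot is above the rib. Swinging.

Request:
drive_tool(increments=[[[-0.5,-3.6,0.4,-0.049,0,0,0],[-0.5,-7.7,0.7,-0.096,0,0,0],[-0.5,-11.8,1.2,-0.142,0,0,0],[-0.5,-15.8,1.8,-0.189,0,0,0],[-0.5,-19.8,2.7,-0.236,0,0,0],[-0.5,-23.8,3.8,-0.283,0,0,0],[-0.5,-27.7,5,-0.33,0,0,0],[-0.5,-31.5,6.5,-0.377,0,0,0],[-0.5,-35.3,8.1,-0.424,0,0,0],[-0.5,-39,9.8,-0.471,0,0,0],[-0.5,-42.6,11.8,-0.518,0,0,0],[-0.5,-46.1,13.9,-0.565,0,0,0],[-0.5,-49.5,16.2,-0.612,0,0,0],[-0.5,-52.8,18.6,-0.659,0,0,0],[-0.5,-52.8,18.6,-0.659,0,0,0]]])

```text
clock: 6.42
eef_pos: [0.5082, -0.2973, 0.1113]
tcp_rot: [160.4, -0.2, -102.2]
wrist_force: [-2.2, -5.5, -4.2]
width: 0.38
```

```bash
python3 - <<'E'
from h import *
c=capture("scene"); save(c,"swung.png",(110,190,230,290),5)
s=get_state(); print(s["width"],s["wrist_force"])
for r in rows([lev(.106,.34),lev(.09,.34),lev(.09,.33),lev(.17,.33)]): print(r)
E
```

```text
0.3832876835838506 [-1.75331824 -4.91598259 -4.08150376]
[-1.4, -0.6, -1.1, 0.001, -0.003, -0.002]
[-1.4, -0.6, 14.9, 0.001, -0.003, -0.002]
[-1.4, 0.1, 14.9, 0.011, -0.003, -0.002]
[-1.2, 1.0, -65.1, 0.011, -0.003, -0.002]
```

View pics/swung.png

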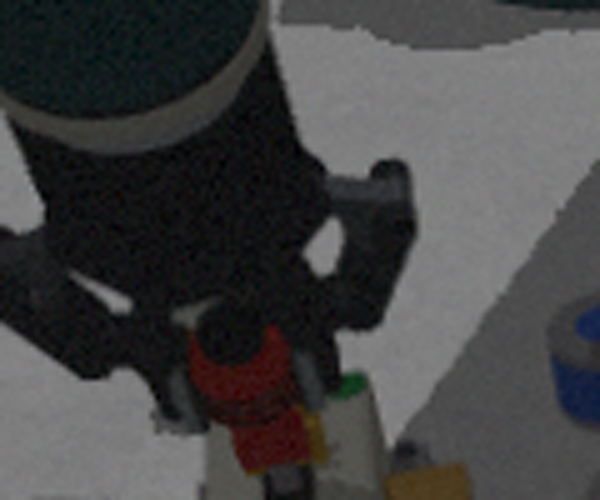

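The lever is past the rib (yellow now shows behind the collar at crop (318,440)), cap at (232,330). Lowering and releasing.

Request:
drive_tool(increments=[[[-0.7,-0.3,7,0,0,0,0],[-0.7,-0.3,14,0,0,0,0],[-0.7,-0.3,14,0,0,0,50],[-0.7,-0.3,14,0,0,0,100],[-0.7,-0.3,14,0,0,0,100],[-0.7,-0.3,14,0,0,0,100],[-0.7,-0.3,-15,0,0,0,100],[-0.7,-0.3,-65,0,0,0,100],[-0.7,-0.3,-100,0,0,0,100],[-0.7,-0.3,-100,0,0,0,100]]])

```text
clock: 7.72
eef_pos: [0.5438, -0.3046, 0.2085]
tcp_rot: [160.8, -0.3, -102.2]
wrist_force: [-0.1, -0.2, -0.0]
width: 1.005
```

```bash
python3 - <<'E'
from h import *
from scipy.optimize import least_squares
c=capture("scene"); save(c,"iso.png",(110,190,260,340),4)
W=cloud(c).reshape(-1,3); X=np.array([np.cos(YW),np.sin(YW)])
m=(np.hypot(W[:,0]-.523,W[:,1]+.299)<.03)&(W[:,2]>.1)&(W[:,2]<.162)
P=W[m]
def model(q):
    a,l=q; ax=np.array([np.sin(a)*X[0],np.sin(a)*X[1],np.cos(a)])
    d=P-PV; s=d@ax; r=np.linalg.norm(d-np.outer(s,ax),axis=1)
    def cyl(s0,s1,rad):
        ds=abs(s-(s0+s1)/2)-(s1-s0)/2; dr=r-rad
        return np.abs(np.where((ds<0)|(dr<0),np.maximum(ds,dr),np.hypot(ds,dr)))
    return np.min([cyl(.080+l,.104+l,.017),cyl(.124,.134,.011),cyl(.104+l,.124,.005)],axis=0)
for l0 in(0,.01):
  r=least_squares(model,[.32,l0],loss="soft_l1",f_scale=.002); print(m.sum(),r.x,r.cost)
t=capture("top"); 
for n in("fresh1","spent1"): print([(round(d["p"],2),np.round(d["box"]).tolist()) for d in look_for("top",n)])
g=[.5395,.3265]; s=get_state(); print(s["joints"],s["eef_pos"])
for y in(106.5,-163.5,16.5,-73.5): print(y,rows([([*g,.15],down(y))]))
E
```

```text
519 [ 3.31089239e-01 -2.83877973e-04] 0.000247146858961534
519 [ 3.31089239e-01 -2.83877972e-04] 0.00024714685896153423
[(0.59, [391.0, 304.0, 418.0, 320.0])]
[(0.84, [148.0, 252.0, 180.0, 275.0])]
[-31.70163138  34.33544459  69.99736076  -6.58704666  94.26046426
  71.16395297] [ 0.5402611  -0.30282249  0.20419841]
106.5 [[-615.0, 102.4, 112.5, 0.113, -0.453, 2.605]]
-163.5 [[-615.0, 102.4, 112.5, 0.309, -0.186, 1.058]]
16.5 [[-615.0, 102.4, 112.5, 0.213, 0.354, -2.049]]
-73.5 [[-615.0, 102.4, 112.5, 0.337, 0.084, -0.497]]
```

View pics/iso.png

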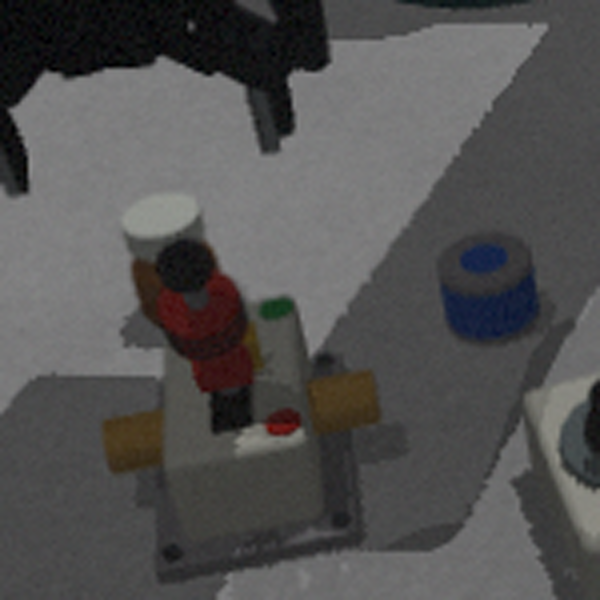

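Valve: the lever fits at 0.331 rad with the collar 0 mm up, cap at crop (187,265). That is isolated. Next the knob; measuring the needle.

```bash
cat >> h.py <<'E'
def proj(c,P):
    f=240/np.tan(np.radians(c["fov_y"]/2)); M=np.linalg.inv(np.array(c["cam_to_world"])); q=np.c_[P,np.ones(len(P))]@M.T
    x=q[:,0]/-q[:,2]; y=q[:,1]/q[:,2]; k=1+c["k1"]*(x*x+y*y)
    return np.c_[c["cx"]+f*x*k,c["cy"]+f*y*k]
def gauge(c,C=(.6085,-.0462),h=.0495):
    W=cloud(c); 
    ths=np.radians(np.arange(0,360,1.)); rs=np.arange(.012,.036,.001)
    T,Rr=np.meshgrid(ths,rs,indexing="ij")
    P=np.stack([C[0]+Rr*np.cos(T),C[1]+Rr*np.sin(T),np.full_like(T,h)],-1).reshape(-1,3)
    uv=proj(c,P).astype(np.float32)
    im=cv2.remap(c["pixels"].astype(np.float32),uv[:,0].reshape(T.shape),uv[:,1].reshape(T.shape),cv2.INTER_LINEAR)
    red=(im[...,0]-im[...,1:].max(-1)).mean(1); dark=-im[...,0].mean(1)   # red channel: red hand stays bright
    def peak(s):
        s=s-np.percentile(s,70); i=s.argmax(); k=np.arange(i-12,i+13); w=np.clip(s[k%360],0,None); return round(float((k*w).sum()/w.sum()),1),round(float(s[i]),1)
    return "red",peak(red),"dark",peak(dark)
E
python3 - <<'E'
from h import *
t=capture("top"); s=capture("scene")
# gauge face centre from white disc
for n,c in(("top",t),("scene",s)):
    W=cloud(c); m=(c["pixels"].min(-1)>150)|0
    w=W[(abs(W[...,0]-.6085)<.07)&(abs(W[...,1]+.0462)<.07)]; print(n,np.percentile(w[:,2],[50,90]))
    for h in(.048,.052): print(gauge(c,h=h))
for c in (t,s):
    W=cloud(c).reshape(-1,3); m=(np.hypot(W[:,0]-.598,W[:,1]+.1427)<.03)&(W[:,2]>.078)&(W[:,2]<.095)
    print(m.sum(),cv2.minAreaRect((W[m][:,:2]*1000).astype(np.float32)),np.percentile(W[m][:,2],[50,95]))
a=cv2.cvtColor(t["pixels"],cv2.COLOR_RGB2BGR)[185:265,305:425]; b=cv2.cvtColor(s["pixels"],cv2.COLOR_RGB2BGR)[260:345,240:365]
cv2.imwrite("pics/gauge.png",np.vstack([cv2.resize(a,(480,320),interpolation=cv2.INTER_CUBIC),cv2.resize(b,(480,260),interpolation=cv2.INTER_CUBIC)]))
print(rows([([.598,-.1427,.16],down(32))]))
E
```

```text
top [0.04478677 0.04898639]
('red', (98.6, 172.5), 'dark', (147.1, 118.4))
('red', (100.3, 171.7), 'dark', (147.7, 118.4))
scene [0.04457721 0.04909046]
('red', (107.9, 74.1), 'dark', (148.0, 78.6))
('red', (98.5, 79.2), 'dark', (146.5, 74.5))
159 ((597.203369140625, -142.06619262695312), (14.215911865234375, 40.21595764160156), 32.157936096191406) [0.08770521 0.09021628]
208 ((598.642578125, -142.495361328125), (15.254772186279297, 44.442481994628906), 30.804218292236328) [0.08770947 0.08972895]
[[-169.0, -42.1, 51.3, 0.172, 0.401, -2.315]]
```

View pics/gauge.png

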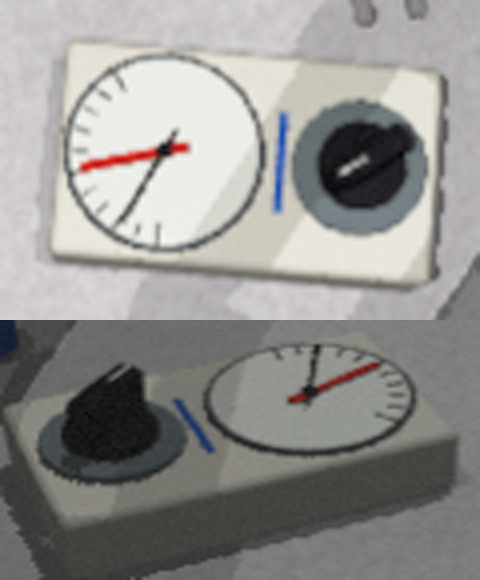

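The gauge needle lies at 147° and the red hand at about 99.5° (world azimuth, top crop centre (166,149)). The knob needs about 95° clockwise.

Request:
drive_tool(increments=[[[-60,-10,-5,0,0,0,100],[-120,-30,0,0.02,0.05,-0.3,100],[-165,-58,5,0.172,0.401,-2.315,100],[-165,-58,5,0.172,0.401,-2.315,100],[-165,-58,5,0.172,0.401,-2.315,100],[-165,-58,5,0.172,0.401,-2.315,100],[-165,-58,5,0.172,0.401,-2.315,100],[-165,-58,5,0.172,0.401,-2.315,100],[-165,-58,5,0.172,0.401,-2.315,100],[-165,-58,5,0.172,0.401,-2.315,100],[-165,-58,5,0.172,0.401,-2.315,100],[-165,-58,5,0.172,0.401,-2.315,60],[-165,-58,5,0.172,0.401,-2.315,60],[-165,-58,5,0.172,0.401,-2.315,60],[-165,-58,5,0.172,0.401,-2.315,60]]])

```text
clock: 9.9
eef_pos: [0.6261, -0.1532, 0.1787]
tcp_rot: [-179.9, 0.1, 31.9]
wrist_force: [0.1, 0.0, 0.3]
width: 0.599
```

```bash
python3 - <<'E'
from h import *
print(rows([([.598,-.1425,.16],down(31.5)),([.598,-.1425,.082],down(31.5))]),get_state()["joints"])
E
```

```text
[[-18.1, -23.8, 37.5, -0.001, 0.002, 0.007], [-18.0, -23.8, 115.5, -0.001, 0.002, 0.007]] [-1.98659856e+01  2.69315056e+01  8.40303874e+01 -3.38508410e-02
  6.91441029e+01 -5.17340984e+01]
```

Request:
drive_tool(increments=[[[-18,-23.8,20,0,0,0,60],[-18,-23.8,37,0,0,0,60],[-18,-23.8,37,0,0,0,60],[-18,-23.8,75,0,0,0,60],[-18,-23.8,115,0,0,0,60],[-18,-23.8,115,0,0,0,60],[-18,-23.8,115,0,0,0,20],[-18,-23.8,115,0,0,0,0],[-18,-23.8,115,0,0,0,0],[-18,-23.8,115,0,0,0,0],[-18,-23.8,115,0,0,0,0]]])

```text
clock: 11.28
eef_pos: [0.5985, -0.1441, 0.0661]
tcp_rot: [179.9, 0.1, 31.9]
wrist_force: [-3.6, -4.8, 5.0]
width: 0.15
```

```bash
python3 - <<'E'
from h import *
s=get_state(); print(s["width"]*85,s["wrist_force"],s["wrist_torque"],rows([([.598,-.1425,.082],down(31.5)),([.598,-.1425,.082],down(-64))]))
E
```

```text
12.760773595632793 [-3.57651072 -4.75093286  4.99693578] [-0.65652414  0.50101056  0.03927884] [[0.4, -1.6, 2.8, 0.002, 0.002, 0.007], [0.4, -1.6, 2.8, 0.003, -0.001, 1.674]]
```

Request:
drive_tool(increments=[[[0,-0.5,0,0,0,0.11,0],[0,-0.5,0,0,0,0.23,0],[0,-0.5,0,0,0,0.35,0],[0,-0.5,0,0,0,0.47,0],[0,-0.5,0,0,0,0.59,0],[0,-0.5,0,0,0,0.71,0],[0,-0.5,0,0,0,0.83,0],[0,-0.5,0,0,0,0.95,0],[0,-0.5,0,0,0,1.07,0],[0,-0.5,0,0,0,1.19,0],[0,-0.5,0,0,0,1.31,0],[0,-0.5,0,0,0,1.43,0],[0,-0.5,0,0,0,1.55,0],[0,-0.5,0,0,0,1.67,0],[0,-0.5,0,0,0,1.67,0]]])

```text
clock: 13.15
eef_pos: [0.5964, -0.1437, 0.0661]
tcp_rot: [179.8, -0.1, -63.7]
wrist_force: [-5.4, -2.5, -4.4]
width: 0.149
```

```bash
python3 - <<'E'
from h import *
s=get_state(); print(s["width"]*85,s["wrist_force"],s["tcp_rot"])
c=capture("scene"); t=capture("top")
print(gauge(c),gauge(c,h=.052)); print(gauge(t),gauge(t,h=.052))
a=cv2.cvtColor(t["pixels"],cv2.COLOR_RGB2BGR)[185:265,305:425]; b=cv2.cvtColor(c["pixels"],cv2.COLOR_RGB2BGR)[240:350,240:390]
cv2.imwrite("pics/gauge2.png",np.hstack([cv2.resize(a,None,fx=3,fy=3,interpolation=cv2.INTER_CUBIC),cv2.resize(b,(360,240),interpolation=cv2.INTER_CUBIC)]))
E
```

```text
12.701642237265112 [-5.44538358 -2.47732197 -4.42800495] [ 1.79762659e+02 -5.15913037e-02 -6.37115372e+01]
('red', (100.5, 29.1), 'dark', (104.7, 70.1)) ('red', (94.4, 28.7), 'dark', (99.1, 71.5))
('red', (99.3, 72.5), 'dark', (99.6, 115.2)) ('red', (100.4, 72.7), 'dark', (100.7, 114.4))
```

View pics/gauge2.png

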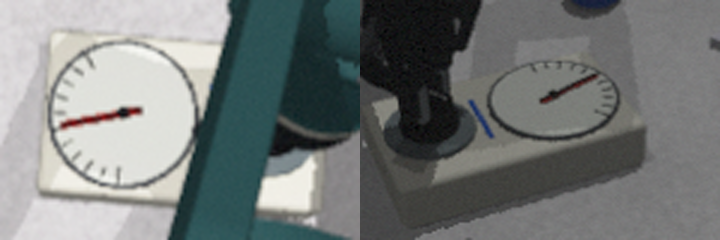

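The needle now covers the red hand in both views (top: both at 99.5°). Releasing and going up.

Request:
drive_tool(increments=[[[0,0,-0.5,0,0,0,30],[0,0,-0.5,0,0,0,60],[0,0,-0.5,0,0,0,60],[0,0,-30,0,0,0,60],[0,0,-80,0,0,0,60],[0,0,-120,0,0,0,100],[0,0,-120,0,0,0,100]]])

```text
clock: 14.12
eef_pos: [0.5999, -0.1443, 0.1905]
tcp_rot: [-179.9, -0.4, -63.6]
wrist_force: [0.3, 0.5, -0.0]
width: 0.987
```

```bash
cat >> h.py <<'E'
def carts():
    for n in("top","scene"):
        c=capture(n); W=cloud(c); hsv=cv2.cvtColor(c["pixels"],cv2.COLOR_RGB2HSV)
        for t in("fresh1","spent1"):
            for d in look_for(n,t):
                if d["p"]<.45: continue
                l,tt,r,b=[int(x) for x in d["box"]]; w=W[tt:b+1,l:r+1].reshape(-1,3); w=w[(w[:,2]>.02)&(w[:,2]<.07)]
                if len(w)<30: continue
                zt=np.percentile(w[:,2],90); q=w[w[:,2]>zt-.004]; (x,y),rad=cv2.minEnclosingCircle((q[:,:2]*1000).astype(np.float32))
                print(n,t,round(d["p"],2),d["box"][:2],"xy",round(x),round(y),"r",round(rad,1),"top",round(zt,3))
E
python3 - <<'E'
from h import *
carts()
print(rows([([.5395,.3265,.15],down(16.5)),([.5395,.3265,.030],down(16.5))]))
E
```

```text
top fresh1 0.59 [269.0, 294.2] xy 442 87 r 23.8 top 0.039
top spent1 0.92 [147.3, 248.5] xy 538 326 r 24.4 top 0.043
scene fresh1 0.75 [326.6, 220.6] xy 442 88 r 25.3 top 0.039
scene fresh1 0.64 [215.6, 250.1] xy 428 -154 r 24.8 top 0.039
scene spent1 0.66 [437.0, 209.0] xy 539 328 r 25.5 top 0.044
[[-445.6, -158.6, 52.8, 0.004, 0.005, -1.398], [-445.4, -159.3, 172.8, 0.004, 0.005, -1.398]]
```

Request:
drive_tool(increments=[[[-60,-20,0,0,0,-0.15,100],[-120,-42,5,0.001,0.001,-0.3,100],[-180,-64,10,0.001,0.001,-0.48,100],[-240,-86,20,0.002,0.002,-0.66,100],[-300,-108,30,0.003,0.003,-0.84,100],[-355,-128,40,0.003,0.003,-1.02,100],[-400,-145,50,0.004,0.004,-1.2,100],[-445.6,-158.6,53,0.004,0.005,-1.398,100],[-445.6,-158.6,53,0.004,0.005,-1.398,100],[-445.6,-158.6,53,0.004,0.005,-1.398,100],[-445.6,-158.6,53,0.004,0.005,-1.398,100]]])

```text
clock: 15.8
eef_pos: [0.5396, 0.3252, 0.1309]
tcp_rot: [180.0, 0.1, 16.4]
wrist_force: [0.6, 0.2, -0.6]
width: 1.005
```

```bash
python3 - <<'E'
from h import *
print(rows([([.5395,.3265,.15],down(16.5)),([.5395,.3265,.030],down(16.5))]))
E
```

```text
[[0.2, -1.2, -0.4, 0.0, 0.001, -0.002], [0.4, -1.3, 119.6, 0.0, 0.001, -0.002]]
```

Request:
drive_tool(increments=[[[0.3,-1.2,40,0,0,0,100],[0.3,-1.2,85,0,0,0,100],[0.3,-1.2,119,0,0,0,100],[0.3,-1.2,119,0,0,0,100],[0.3,-1.2,119,0,0,0,60],[0.3,-1.2,119,0,0,0,30],[0.3,-1.2,119,0,0,0,30],[0.3,-1.2,119,0,0,0,30],[0.3,-1.2,100,0,0,0,30],[0.3,-1.2,50,0,0,0,30],[0.3,-1.2,10,0,0,0,30],[0.3,-1.2,10,0,0,0,30]]])

```text
clock: 17.3
eef_pos: [0.5426, 0.3281, 0.1264]
tcp_rot: [-179.9, -0.5, 16.4]
wrist_force: [0.7, 0.4, -1.7]
width: 0.541
```

```bash
python3 - <<'E'
from h import *
print(get_state()["wrist_force"],rows([([.356,.314,.14],down(10)),([.356,.314,.045],down(10)),([.442,.0875,.15],down(10))]))
E
```

```text
[ 0.66658509  0.42828038 -1.73744901] [[-183.0, -39.1, 3.6, -0.001, -0.008, 0.111], [-183.8, -39.0, 98.6, -0.001, -0.008, 0.111], [-164.3, 202.4, -6.5, -0.001, -0.008, 0.111]]
```

Request:
drive_tool(increments=[[[-45,-10,3,0,0,0.03,30],[-90,-20,3,0,0,0.06,30],[-135,-30,3,0,0,0.08,30],[-183,-39,3,0,-0.005,0.11,30],[-183,-39,3,0,-0.005,0.11,30],[-183,-39,40,0,-0.005,0.11,30],[-183,-39,80,0,-0.005,0.11,30],[-183,-39,97,0,-0.005,0.11,30],[-183,-39,97,0,-0.005,0.11,30],[-183,-39,97,0,-0.005,0.11,66],[-183,-39,97,0,-0.005,0.11,66],[-183,-39,97,0,-0.005,0.11,66],[-183,-39,60,0,-0.005,0.11,66],[-183,-39,5,0,-0.005,0.11,66],[-183,-39,-20,0,-0.005,0.11,100],[-183,-39,-20,0,-0.005,0.11,100]]])

```text
clock: 19.3
eef_pos: [0.3574, 0.3149, 0.1474]
tcp_rot: [-179.8, -0.5, 10.1]
wrist_force: [0.3, 0.8, -0.1]
width: 0.998
```

```bash
python3 - <<'E'
from h import *
print(get_state()["wrist_force"],get_state()["width"]);carts()
print(rows([([.442,.0875,.15],down(10)),([.442,.0875,.028],down(10))]))
E
```

```text
[ 0.33292298  0.78422101 -0.12834439] 0.9980946442021117
top fresh1 0.91 [391.5, 302.9] xy 427 -153 r 24.2 top 0.039
top fresh1 0.79 [270.4, 296.4] xy 443 87 r 24.1 top 0.039
top spent1 0.97 [151.9, 341.8] xy 358 315 r 24.3 top 0.043
scene fresh1 0.69 [318.4, 280.5] xy 605 -45 r 9.2 top 0.053
scene fresh1 0.62 [217.2, 247.1] xy 427 -155 r 24.7 top 0.039
scene fresh1 0.61 [323.4, 220.3] xy 443 88 r 25.2 top 0.039
scene spent1 0.66 [387.1, 178.6] xy 379 288 r 56.8 top 0.046
[[46.1, 237.5, 12.4, -0.001, -0.001, 0.001], [45.9, 237.6, 134.4, -0.001, -0.001, 0.001]]
```

Request:
drive_tool(increments=[[[12,60,0,0,0,0,100],[24,120,3,0,0,0,100],[36,180,6,0,0,0,100],[46,237.5,12,0,0,0,100],[46,237.5,50,0,0,0,100],[46,237.5,95,0,0,0,100],[46,237.5,134,0,0,0,100],[46,237.5,134,0,0,0,100],[46,237.5,134,0,0,0,60],[46,237.5,134,0,0,0,30],[46,237.5,134,0,0,0,30],[46,237.5,134,0,0,0,30],[46,237.5,134,0,0,0,30],[46,237.5,100,0,0,0,30],[46,237.5,50,0,0,0,30],[46,237.5,20,0,0,0,30],[46,237.5,20,0,0,0,30]]])

```text
clock: 21.72
eef_pos: [0.4442, 0.0877, 0.1269]
tcp_rot: [180.0, -0.5, 10.1]
wrist_force: [0.8, 0.5, -0.8]
width: 0.542
```

```bash
python3 - <<'E'
from h import *
print(get_state()["wrist_force"],get_state()["width"])
T=[([.583,.1815,h],down(16.5)) for h in(.12,.035,.032)]
print(rows(T)); carts()
E
```

```text
[ 0.81934649  0.52918875 -0.8308842 ] 0.5415264483786115
[[152.8, -68.0, 26.8, 0.001, -0.008, -0.112], [152.1, -68.0, 111.8, 0.001, -0.008, -0.112], [152.1, -68.0, 114.8, 0.001, -0.008, -0.112]]
top fresh1 0.66 [390.4, 304.0] xy 427 -153 r 23.9 top 0.039
scene fresh1 0.78 [215.2, 246.4] xy 428 -155 r 25.7 top 0.039
scene spent1 0.82 [385.6, 178.9] xy 384 280 r 52.8 top 0.048
```

Request:
drive_tool(increments=[[[50,-22,5,0,0,-0.03,30],[100,-45,10,0,-0.004,-0.07,30],[152.8,-68,20,0,-0.007,-0.112,30],[152.8,-68,26,0,-0.007,-0.112,30],[152.8,-68,26,0,-0.007,-0.112,30],[152.5,-68,60,0,-0.007,-0.112,30],[152.2,-68,95,0,-0.007,-0.112,30],[152.1,-68,108,0,-0.007,-0.112,30],[152.1,-68,113.5,0,-0.007,-0.112,30],[152.1,-68,113.5,0,-0.007,-0.112,30],[152.1,-68,113.5,0,-0.007,-0.112,62],[152.1,-68,113.5,0,-0.007,-0.112,75],[152.1,-68,113.5,0,-0.007,-0.112,75],[152.1,-68,80,0,-0.007,-0.112,75],[152.1,-68,30,0,-0.007,-0.112,100],[152.1,-68,-20,0,-0.007,-0.112,100],[152.1,-68,-20,0,-0.007,-0.112,100]]])

```text
clock: 24.15
eef_pos: [0.5818, 0.1816, 0.1466]
tcp_rot: [-180.0, 0.0, 16.5]
wrist_force: [0.0, 1.3, -0.5]
width: 0.999
```

```bash
python3 - <<'E'
from h import *
print(get_state()["wrist_force"],get_state()["width"]); carts()
T=[([.4275,-.1535,h],down(0)) for h in(.15,.028)]
print(rows(T))
E
```

```text
[ 0.04373902  1.32931782 -0.45614141] 0.9989636398438297
top fresh1 0.81 [390.0, 303.8] xy 428 -153 r 24.0 top 0.04
top fresh1 0.59 [222.3, 228.4] xy 581 180 r 23.6 top 0.043
scene fresh1 0.71 [396.3, 236.6] xy 581 180 r 25.1 top 0.043
scene fresh1 0.62 [134.3, 253.0] xy 481 -290 r 59.7 top 0.06
scene fresh1 0.59 [217.3, 247.8] xy 429 -153 r 25.7 top 0.039
scene fresh1 0.53 [424.5, 278.9] xy 754 117 r 31.5 top 0.066
scene spent1 0.47 [387.5, 180.4] xy 386 288 r 51.6 top 0.049
[[-238.5, 277.9, 11.6, -0.0, 0.012, 0.288], [-237.0, 278.2, 133.6, -0.0, 0.012, 0.288]]
```

Request:
drive_tool(increments=[[[-40,46,0,0,0,0.05,100],[-80,92,0,0,0,0.1,100],[-120,139,0,0,0,0.15,100],[-160,185,5,0,0,0.2,100],[-200,231,10,0,0,0.25,100],[-238.5,278,12,0,0.012,0.288,100],[-238.5,278,12,0,0.012,0.288,100],[-238.5,278,60,0,0.012,0.288,100],[-237,278,105,0,0.012,0.288,100],[-237,278,133.5,0,0.012,0.288,100],[-237,278,133.5,0,0.012,0.288,100],[-237,278,133.5,0,0.012,0.288,60],[-237,278,133.5,0,0.012,0.288,30],[-237,278,133.5,0,0.012,0.288,30],[-237,278,133.5,0,0.012,0.288,30],[-237,278,133.5,0,0.012,0.288,30],[-237,278,100,0,0.012,0.288,30],[-237,278,50,0,0.012,0.288,30],[-237,278,10,0,0.012,0.288,30],[-237,278,10,0,0.012,0.288,30]]])

```text
clock: 26.95
eef_pos: [0.4315, -0.1544, 0.1366]
tcp_rot: [179.8, -0.4, -0.0]
wrist_force: [0.8, 0.9, -0.8]
width: 0.542
```

```bash
python3 - <<'E'
from h import *
print(get_state()["wrist_force"],get_state()["width"])
T=[([.540,.3267,h],down(16.5)) for h in(.14,.12,.035,.032)]
print(rows(T)); carts()
E
```

```text
[ 0.82357697  0.90191459 -0.78334339] 0.5418968900544502
[[108.3, -481.2, 14.3, 0.005, -0.007, -0.288], [108.2, -481.2, 34.3, 0.005, -0.007, -0.288], [107.5, -481.6, 119.3, 0.005, -0.007, -0.288], [107.5, -481.6, 122.3, 0.005, -0.007, -0.288]]
top fresh1 0.96 [221.8, 232.0] xy 580 180 r 23.6 top 0.043
top spent1 0.81 [152.8, 341.1] xy 358 315 r 24.2 top 0.043
scene fresh1 0.93 [395.1, 237.5] xy 581 180 r 25.6 top 0.043
scene spent1 0.77 [385.6, 179.4] xy 385 282 r 58.9 top 0.048
```

Request:
drive_tool(increments=[[[10,-50,-5,0,0,-0.03,30],[22,-100,-5,0,0,-0.06,30],[33,-150,-5,0,0,-0.09,30],[45,-200,-5,0,0,-0.12,30],[56,-250,-5,0,0,-0.15,30],[67,-300,-5,0,0,-0.18,30],[78,-350,-5,0,0,-0.21,30],[90,-400,0,0,0,-0.24,30],[100,-445,5,0,0,-0.27,30],[108,-481,14,0,-0.006,-0.288,30],[108,-481,14,0,-0.006,-0.288,30],[108,-481,14,0,-0.006,-0.288,30]]])

```text
clock: 28.75
eef_pos: [0.535, 0.3276, 0.1168]
tcp_rot: [-179.9, 0.6, 16.5]
wrist_force: [0.3, 0.4, -1.1]
width: 0.544
```

```bash
python3 - <<'E'
from h import *
print(get_state()["wrist_force"],get_state()["width"])
T=[([.540,.3267,h],down(16.5)) for h in(.14,.12,.035,.032)]
print(rows(T)); carts()
E
```

```text
[ 0.27107271  0.44589513 -1.09891254] 0.5440042305256103
[[4.5, 2.3, -4.6, -0.002, 0.011, 0.0], [4.7, 2.3, 15.4, -0.002, 0.011, 0.0], [5.6, 2.5, 100.4, -0.002, 0.011, 0.0], [5.6, 2.5, 103.4, -0.002, 0.011, 0.0]]
top fresh1 0.65 [221.7, 228.6] xy 580 180 r 23.6 top 0.043
top spent1 0.75 [151.3, 341.6] xy 358 315 r 24.2 top 0.043
scene fresh1 0.86 [394.3, 238.1] xy 581 179 r 25.5 top 0.043
scene spent1 0.67 [387.1, 178.1] xy 384 283 r 57.8 top 0.048
```

Request:
drive_tool(increments=[[[4.8,2.3,0,0,0.011,0,30],[5.6,2.5,40,0,0.011,0,30],[5.6,2.5,80,0,0.011,0,30],[5.6,2.5,97,0,0.011,0,30],[5.6,2.5,102,0,0.011,0,30],[5.6,2.5,102,0,0.011,0,30],[5.6,2.5,102,0,0.011,0,62],[5.6,2.5,102,0,0.011,0,75],[5.6,2.5,102,0,0.011,0,75],[5.6,2.5,70,0,0.011,0,75],[5.6,2.5,20,0,0.011,0,100],[5.6,2.5,-30,0,0.011,0,100],[5.6,2.5,-90,0,0.011,0,100],[5.6,2.5,-90,0,0.011,0,100]]])

```text
clock: 30.8
eef_pos: [0.5465, 0.3284, 0.2147]
tcp_rot: [-179.7, -0.8, 16.4]
wrist_force: [1.3, -0.3, -0.2]
width: 1.0
```

```bash
python3 - <<'E'
from h import *
print(get_state()["wrist_force"],get_state()["width"]); carts()
print(gauge(capture("top"))); c=capture("scene"); print(gauge(c,h=.052)); save(c,"chk.png")
# approach lever at .331 from here; standoff s=.2
print(rows([lev(.20,.331),lev(.09,.331)]))
E
```

```text
[ 1.301747   -0.28733202 -0.20682125] 0.9996681287769272
top fresh1 0.71 [150.3, 247.5] xy 543 326 r 24.2 top 0.043
top fresh1 0.7 [220.9, 227.9] xy 581 180 r 24.5 top 0.043
top fresh1 0.7 [439.5, 250.6] xy 480 -290 r 59.2 top 0.06
top spent1 0.86 [152.1, 339.6] xy 358 315 r 24.7 top 0.043
scene fresh1 0.69 [393.8, 237.4] xy 580 179 r 25.2 top 0.043
scene fresh1 0.55 [438.7, 210.3] xy 543 327 r 24.6 top 0.044
scene spent1 0.72 [388.5, 176.7] xy 379 288 r 57.7 top 0.045
('red', (99.0, 63.3), 'dark', (99.9, 111.8))
('red', (94.5, 31.6), 'dark', (98.9, 81.4))
[[-181.2, 602.2, 3.8, -0.205, -0.34, 2.049], [-212.6, 585.3, 107.9, -0.205, -0.34, 2.049]]
```

View pics/chk.png

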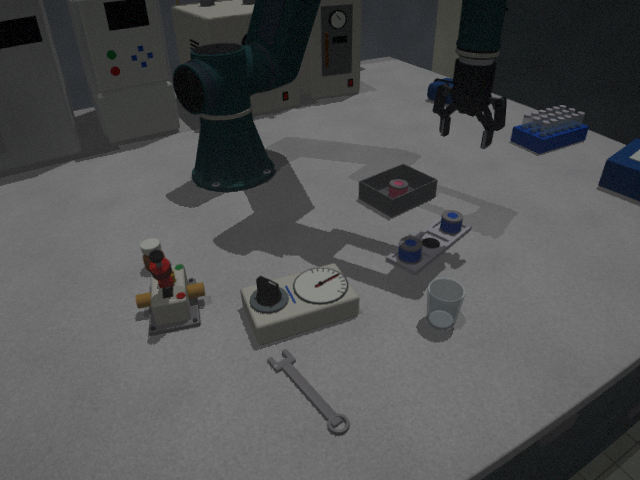

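Both fresh cartridges are seated (410,248) and (452,222), the spent one is in the bin (398,188), the needle is on the set hand, and the lever is still on the red side. Returning to the valve.

Request:
drive_tool(increments=[[[-15,50,-20,0,0,0.1,100],[-30,100,-30,-0.02,-0.03,0.27,100],[-45,150,-30,-0.04,-0.06,0.44,100],[-60,200,-30,-0.06,-0.09,0.61,100],[-75,250,-30,-0.08,-0.13,0.78,100],[-90,300,-30,-0.1,-0.16,0.95,100],[-105,350,-30,-0.11,-0.19,1.12,100],[-120,400,-30,-0.13,-0.21,1.29,100],[-135,450,-30,-0.15,-0.24,1.46,100],[-150,500,-30,-0.16,-0.27,1.63,100],[-165,550,-20,-0.18,-0.3,1.8,100],[-175,580,-10,-0.195,-0.32,1.95,100],[-181,602,3,-0.205,-0.34,2.049,100],[-181,602,3,-0.205,-0.34,2.049,100],[-181,602,3,-0.205,-0.34,2.049,100],[-181,602,3,-0.205,-0.34,2.049,100]]])

```text
clock: 33.2
eef_pos: [0.539, -0.3012, 0.2028]
tcp_rot: [161.1, 0.0, -102.1]
wrist_force: [0.1, -0.2, -0.3]
width: 1.003
```

```bash
python3 - <<'E'
from h import *
print(rows([lev(.15,.331),lev(.09,.331)]))
E
```

```text
[[1.3, -0.3, 51.3, -0.0, -0.0, 0.002], [1.3, -0.2, 111.3, -0.0, -0.0, 0.002]]
```

Request:
drive_tool(increments=[[[2.3,-0.3,40,0,0,0,100],[2.3,-0.3,80,0,0,0,100],[2.3,-0.3,111,0,0,0,100],[2.3,-0.3,111,0,0,0,100],[2.3,-0.3,111,0,0,0,60],[2.3,-0.3,111,0,0,0,20],[2.3,-0.3,111,0,0,0,0],[2.3,-0.3,111,0,0,0,0],[2.3,-0.3,111,0,0,0,0],[2.3,-0.3,105,0,0,0,0],[2.3,-0.3,95,0,0,0,0],[2.3,-0.3,95,0,0,0,0],[2.3,-0.3,95,0,0,0,0]]])

```text
clock: 34.83
eef_pos: [0.5088, -0.2975, 0.1126]
tcp_rot: [161.1, -0.0, -102.1]
wrist_force: [1.1, -4.2, -4.6]
width: 0.385
```

```bash
python3 - <<'E'
from h import *
c=capture("scene"); save(c,"lift2.png",(110,190,230,290),5)
s=get_state(); print(s["width"],s["wrist_force"])
for r in rows([lev(.106,.331)]+[lev(.106,a) for a in np.linspace(.28,-.34,14)]+[lev(.091,-.34),lev(.165,-.34)]): print(r)
E
```

```text
0.3814022031285633 [ 0.56785218 -6.12304291 -5.7327233 ]
[-1.5, 0.3, 0.1, -0.001, -0.001, 0.002]
[-1.5, 4.8, 0.2, 0.05, -0.001, 0.002]
[-1.5, 8.9, 0.5, 0.098, -0.001, 0.002]
[-1.5, 13.0, 1.0, 0.146, -0.001, 0.002]
[-1.5, 17.1, 1.7, 0.193, -0.001, 0.002]
[-1.5, 21.2, 2.6, 0.241, -0.001, 0.002]
[-1.5, 25.2, 3.7, 0.289, -0.001, 0.002]
[-1.5, 29.2, 5.0, 0.336, -0.001, 0.002]
[-1.5, 33.1, 6.4, 0.384, -0.001, 0.002]
[-1.5, 36.9, 8.1, 0.432, -0.001, 0.002]
[-1.5, 40.6, 9.9, 0.479, -0.001, 0.002]
[-1.5, 44.3, 11.9, 0.527, -0.001, 0.002]
[-1.6, 47.8, 14.1, 0.575, -0.001, 0.002]
[-1.6, 51.3, 16.4, 0.623, -0.0, 0.002]
[-1.6, 54.6, 18.9, 0.67, -0.0, 0.002]
[-1.6, 45.3, 30.7, 0.67, -0.0, 0.002]
[-1.6, 91.2, -27.3, 0.67, -0.0, 0.002]
```

View pics/lift2.png

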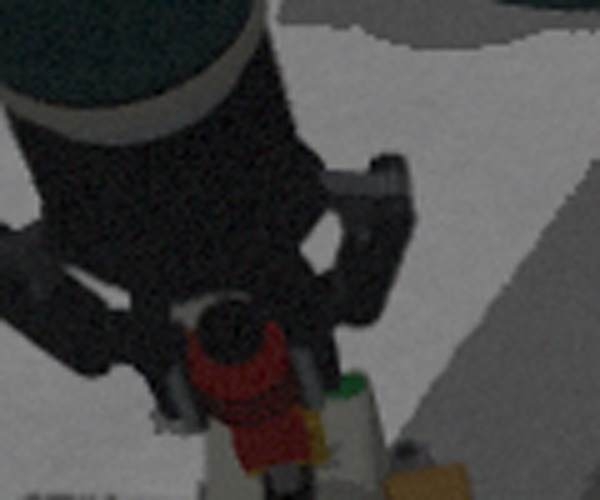

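Same lifted look as before: the ring is right under the cap at crop (235,335). Swinging back to green, lowering and releasing.

Request:
drive_tool(increments=[[[-0.5,4.8,0.1,0.05,0,0,0],[-0.5,8.9,0.4,0.098,0,0,0],[-0.5,13,0.9,0.146,0,0,0],[-0.5,17.1,1.6,0.193,0,0,0],[-0.5,21.2,2.5,0.241,0,0,0],[-0.5,25.2,3.6,0.289,0,0,0],[-0.5,29.2,4.9,0.336,0,0,0],[-0.5,33.1,6.3,0.384,0,0,0],[-0.5,36.9,8,0.432,0,0,0],[-0.5,40.6,9.8,0.479,0,0,0],[-0.5,44.3,11.8,0.527,0,0,0],[-0.5,47.8,14,0.575,0,0,0],[-0.5,51.3,16.3,0.623,0,0,0],[-0.5,54.6,18.8,0.67,0,0,0],[-0.5,54.6,18.8,0.67,0,0,0],[-0.5,54.6,18.8,0.67,0,0,0]]])

```text
clock: 36.88
eef_pos: [0.4525, -0.2852, 0.1127]
tcp_rot: [-160.5, -0.0, -102.1]
wrist_force: [0.5, -4.4, -4.3]
width: 0.376
```

```bash
python3 - <<'E'
from h import *
s=get_state(); print(s["width"],s["wrist_force"])
for r in rows([lev(.106,-.34),lev(.091,-.335),lev(.2,-.335)]): print(r)
E
```

```text
0.3763251112930797 [ 0.5470929  -4.36660689 -4.29921025]
[-1.3, 0.4, 0.3, 0.0, -0.0, 0.002]
[-1.3, 0.0, 15.3, -0.005, -0.0, 0.002]
[-1.3, -0.5, -93.7, -0.005, -0.0, 0.002]
```

Request:
drive_tool(increments=[[[-0.3,0.2,7,0,0,0,0],[-0.3,0.2,14,0,0,0,0],[-0.3,0.2,14,0,0,0,50],[-0.3,0.2,14,0,0,0,100],[-0.3,0.2,14,0,0,0,100],[-0.3,0.2,14,0,0,0,100],[-0.3,0,-20,0,0,0,100],[-0.3,0,-70,0,0,0,100],[-0.3,0,-130,0,0,0,100],[-0.3,0,-130,0,0,0,100]]])

```text
clock: 38.12
eef_pos: [0.4112, -0.2776, 0.24]
tcp_rot: [-160.1, -0.3, -102.2]
wrist_force: [0.7, -0.5, 0.4]
width: 0.998
```

```bash
python3 - <<'E'
from h import *
from scipy.optimize import least_squares
c=capture("scene"); save(c,"end.png",(110,160,480,345),2)
W=cloud(c).reshape(-1,3); X=np.array([np.cos(YW),np.sin(YW)])
q=PV[:2]-X*.04
P=W[(np.hypot(W[:,0]-q[0],W[:,1]-q[1])<.03)&(W[:,2]>.1)&(W[:,2]<.162)]
def model(q):
    a,l=q; ax=np.array([np.sin(a)*X[0],np.sin(a)*X[1],np.cos(a)])
    d=P-PV; s=d@ax; r=np.linalg.norm(d-np.outer(s,ax),axis=1)
    def cyl(s0,s1,rad):
        ds=abs(s-(s0+s1)/2)-(s1-s0)/2; dr=r-rad
        return np.abs(np.where((ds<0)|(dr<0),np.maximum(ds,dr),np.hypot(ds,dr)))
    return np.min([cyl(.080+l,.104+l,.017),cyl(.124,.134,.011),cyl(.104+l,.124,.005)],axis=0)
r=least_squares(model,[-.32,.0],loss="soft_l1",f_scale=.002); print(len(P),r.x,r.cost)
print(gauge(c,h=.052),gauge(capture("top"))); carts(); print(get_state()["wrist_force"])
E
```

```text
489 [-0.3317811  -0.00170228] 0.00048339734666872557
('red', (94.5, 31.1), 'dark', (98.9, 80.8)) ('red', (99.1, 62.0), 'dark', (99.9, 109.5))
top fresh1 0.79 [150.4, 250.9] xy 543 327 r 23.9 top 0.043
top fresh1 0.69 [220.6, 226.6] xy 581 180 r 24.4 top 0.043
top spent1 0.86 [151.4, 339.2] xy 358 315 r 24.1 top 0.043
scene fresh1 0.85 [436.9, 210.2] xy 542 326 r 25.8 top 0.044
scene fresh1 0.7 [394.8, 238.1] xy 581 179 r 24.8 top 0.043
scene spent1 0.7 [386.1, 176.7] xy 382 284 r 56.7 top 0.048
[-0.17983484  0.62990584 -0.03845352]
```

View pics/end.png

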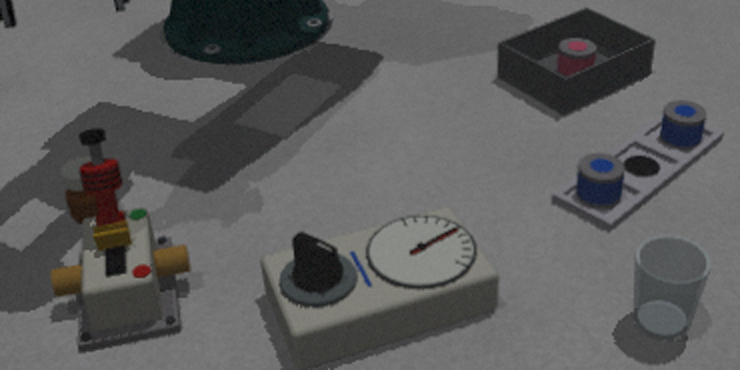

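The final view shows the lever on the green side with the collar down (crop (95,160)). Both blue cartridges are in nests, the pink one is in the bin, and the needle is on the red hand.

```bash
python3 -c "
from workcell import *
print(hand_in())"
```

```text
the job is handed in; nothing more can be done
None
```

The dryer service is finished and handed in after about 38 s of robot time; `hand_in` gave no verdict. In order, I:

- swung the lever to red with the collar lifted, then let the collar down;
- turned the knob about 95° clockwise;
- put the one spent cartridge in the bin;
- seated the two fresh cartridges in the end nests, then swung the lever back to green and retreated.

**Last checks:**

| Item | Measured | Needed |
|---|---|---|
| Lever, isolated | +0.331 rad, collar about 0 mm up | above 0.24 rad, under 4 mm |
| Lever, on line at the end | −0.332 rad, collar fit −1.7 mm (within measuring error of down) | below −0.24 rad, under 4 mm |
| Fresh cartridges | both about 2–3 mm off nest centre, tops at 43–44 mm (fully seated) | within 10 mm |
| Spent cartridge | standing within about 2 mm of the bin centre | inside the bin |
| Needle against set hand | within 1° in the top view | within about 5.5° |

- **Disagreement:** the oblique camera put the needle about 4° from the set hand. I took that as parallax, because the needle sits higher than the hand. It is still inside the limit.
- **Third cartridge:** neither camera ever showed a third fresh cartridge or a second spent one, so I treated them as absent.
- **Bystanders:** the arm kept clear of the wrench, beaker and jar. They look unmoved in the pictures, but I did not measure them again at the end.

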